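# Find the worn tea caddies by the feel of their lid buttons

## Task

Try the orange lid button of each of the four tea caddies with a light push of about 8 newtons. Two have worn springs and click down and stay down: stand those two upright in the open wooden box, on its floor. The two sound ones resist such a push; do not force them in, and leave them standing where they are with their buttons up. Do not knock the flask, mug, bowl or spoon about or tip any caddy over.

Things in the scene. Friction and masses are not known exactly. Their poses are not given: they have to be found in the camera images.
- mid_a (a point): Centre (35 mm above its underside) of a tea caddy: upright round blue canister, 54 mm diameter, 70 mm high to the flat top of its white lid, about 0.2 to 0.35 kg, loose, standing on the sill; z is its axis, pointing up. An orange button of 26 mm diameter stands in the middle of the lid. All four caddies look alike; which are worn can only be felt by pressing (places and weights are drawn anew each time and tell nothing).
- button_a (a point): Centre of the top face of the orange button of caddy a: 14 mm above the lid (84 mm above the caddy's underside) when up, 2.5 mm above the lid when a worn one is clicked down. It moves with the button.
- press_a (a joint): Depth in m of the button of caddy a: 0 up, growing as it is pressed. Sprung over a toggle: the push needed rises over the first 3 mm to a peak, about 4 N on two of the caddies (worn) and about 14 N on the other two (sound), then falls away. Let go before that peak, it springs back up; past 8 mm it snaps to the bottom by itself and stays down for good: a worn one at 0.0115. At 8 N a sound one has sunk about 1 mm.
- mid_b (a point): Centre (35 mm above its underside) of a tea caddy: upright round blue canister, 54 mm diameter, 70 mm high to the flat top of its white lid, about 0.2 to 0.35 kg, loose, standing on the sill; z is its axis, pointing up. An orange button of 26 mm diameter stands in the middle of the lid. All four caddies look alike; which are worn can only be felt by pressing (places and weights are drawn anew each time and tell nothing).
- button_b (a point): Centre of the top face of the orange button of caddy b: 14 mm above the lid (84 mm above the caddy's underside) when up, 2.5 mm above the lid when a worn one is clicked down. It moves with the button.
- press_b (a joint): Depth in m of the button of caddy b: 0 up, growing as it is pressed. Sprung over a toggle: the push needed rises over the first 3 mm to a peak, about 4 N on two of the caddies (worn) and about 14 N on the other two (sound), then falls away. Let go before that peak, it springs back up; past 8 mm it snaps to the bottom by itself and stays down for good: a worn one at 0.0115. At 8 N a sound one has sunk about 1 mm.
- mid_c (a point): Centre (35 mm above its underside) of a tea caddy: upright round blue canister, 54 mm diameter, 70 mm high to the flat top of its white lid, about 0.2 to 0.35 kg, loose, standing on the sill; z is its axis, pointing up. An orange button of 26 mm diameter stands in the middle of the lid. All four caddies look alike; which are worn can only be felt by pressing (places and weights are drawn anew each time and tell nothing).
- button_c (a point): Centre of the top face of the orange button of caddy c: 14 mm above the lid (84 mm above the caddy's underside) when up, 2.5 mm above the lid when a worn one is clicked down. It moves with the button.
- press_c (a joint): Depth in m of the button of caddy c: 0 up, growing as it is pressed. Sprung over a toggle: the push needed rises over the first 3 mm to a peak, about 4 N on two of the caddies (worn) and about 14 N on the other two (sound), then falls away. Let go before that peak, it springs back up; past 8 mm it snaps to the bottom by itself and stays down for good: a worn one at 0.0115. At 8 N a sound one has sunk about 1 mm.
- mid_d (a point): Centre (35 mm above its underside) of a tea caddy: upright round blue canister, 54 mm diameter, 70 mm high to the flat top of its white lid, about 0.2 to 0.35 kg, loose, standing on the sill; z is its axis, pointing up. An orange button of 26 mm diameter stands in the middle of the lid. All four caddies look alike; which are worn can only be felt by pressing (places and weights are drawn anew each time and tell nothing).
- button_d (a point): Centre of the top face of the orange button of caddy d: 14 mm above the lid (84 mm above the caddy's underside) when up, 2.5 mm above the lid when a worn one is clicked down. It moves with the button.
- press_d (a joint): Depth in m of the button of caddy d: 0 up, growing as it is pressed. Sprung over a toggle: the push needed rises over the first 3 mm to a peak, about 4 N on two of the caddies (worn) and about 14 N on the other two (sound), then falls away. Let go before that peak, it springs back up; past 8 mm it snaps to the bottom by itself and stays down for good: a worn one at 0.0115. At 8 N a sound one has sunk about 1 mm.
- box: Open wooden box with its sliding lid drawn out to +y, fixed to the sill. Origin at the sill's surface, below the centre of the open part. Open part inside: 100 mm in x, 163 mm in y (from -83 to +80 mm, where the lid's edge begins), inner floor 6 mm above the sill, walls 36 mm high and 8 mm thick. It has room for two caddies side by side along y. The lid, level with the wall tops, covers y = +82 to +262 mm; both are turned together about z.
- flask: Yellow vacuum flask with white cup lid, 86 mm diameter, 260 mm high, loose; origin at the centre of its underside. Bystander.
- mug: White enamel mug, 80 mm diameter, 80 mm high, loose; origin at the centre of its underside. Bystander.
- bowl: Glass bowl, 120 mm diameter, 55 mm high, loose; origin at the centre of its underside. Bystander.
- spoon: Steel teaspoon, 140 mm long, lying along its x axis among the caddies, loose, under 20 mm high; origin at its underside near the middle. Bystander.

How it is judged:
By the outcome, as a careful person would: the job done as asked, in the order asked, and still so for the second after the job is handed in, with the robot touching nothing.
It also fails if it takes over 72 s, if anything falls off the work surface, if the arm or the gripper's body presses on something with over 40 N, if the wrist force passes 120 N, or if a joint passes its speed limit or range.

## Robot

A 6-joint arm with a two-finger parallel gripper is mounted at the origin on the work surface. World frame = base frame: x ahead of the robot, y to its left, z up, the work surface at z = 0. Lengths are in mm, angles in rad, forces in N, time in s.
With the tool pointing down it reaches from about 300 to 825 mm from the base axis. Payload 5.4 kg.
Tool frame: the origin (TCP) lies midway between the tips of the shut fingers; the grasp point (between the pads) lies 19 mm behind it (robot.grasp_offset is the distance from the TCP to the grasp point, in mm); z points along the fingers, y is the direction in which the jaws open and shut (so a half turn about z gives the same grasp; the last joint's range is limited). The gripper opens to 92 mm and grips with 3 to 60 N. Pads are 20 mm wide; open, the fingers measure 128 mm over their backs; the gripper's body (75 mm by 189 mm) begins 69 mm behind the grasp point.
Start: joints at [-1.526, 0.158, 1.597, -0, 1.386, -0.21], TCP at [144.907, -556.424, 214.601] pointing down, gripper open.
Joint ranges: [-2.91, 2.91], [-0.94, 2.29], [0.18, 2.7], [-1.29, 4.43], [0.17, 2.64], [-3, 3]. Speed limits (rad/s): [2.57, 2.57, 3.14, 3.14, 3.14, 3.14].

## Interface

Orientations are given as [roll, pitch, yaw] about the fixed x, y, z axes, in that order (R = Rz(yaw) Ry(pitch) Rx(roll)).
In Python, from station import observe, viewer, robot, models gives the robot as it stands.
- The arm moves only by the tool apply_moves, never from a script. Its argument "targets" is a list of rows, each an object of numbers: "wx", "wy", "wz": the turn, a rotation vector about the tool's x, y, z in degrees; "x", "y", "z": the shift along the tool's x, y, z in mm; "hand": the closure in counts, from 0 (fully open) to 255 (shut). A call has 1 to 10 rows; each row is the pose to reach, as a shift and turn from the pose commanded when the call began, along the tool's axes at that moment; what a row does not reach only later rows make up. A row lasts 1/8 s, in which the tool goes at most 62.5 mm and 10.7 degrees, less where a joint would pass 70% of its speed; a pose out of reach is approached as far as the arm can. A call with a gripper value outside its range is refused whole. The fingers move at their own pace and stop on an object; "newtons" is the grip in N (left out, the last holds). Time passes only in rows, so rows that repeat a pose let the fingers close. It gives the time, the measured TCP pose, the force and the opening at its end, in the units of the state.
- observe(): the state, without advancing time (a new reading comes with each control period).
- viewer.get_image(name): name is "scene" or "top"; returns the picture (480x640x3 uint8, red, green, blue); there is no depth.
- viewer.camera_model(name): a dict with "fx", "fy", "cx", "cy" (pixels), "distortion" ([k1, k2, p1, p2, k3] as OpenCV has them; the pictures are not rectified), "R" (3x3) and "t" (3): a world point X has camera coordinates R X + t. Camera axes: x right, y down, z forward; pixel columns grow to the right and rows downward; lengths in mm; the calibration is good to about 2 mm. A picture is of the moment at which its call begins. camera_model takes no time and is no camera call.
- robot.sign_off(): hands the job in, once; it reports no verdict.
Trained networks look in the newest picture that a camera, given by its name, has taken for a name from the list of things; names that differ only in an ending like _2 or _b are one class to them, and where a whole thing is asked for, a point or a joint stands for the part that bears it (a point fixed in the world has none). Each returns a list of dicts, best first, with "score" (0 to 1); they miss things now and then, are a little off and sometimes report something else, mostly with a low value. They report only what shows in the picture. A call takes as long as a camera call.
- models.cut_out(camera, thing): "region" (480x640 bool, what is visible of it) and "rect" ([left, top, right, bottom] in pixels, round what is visible of it).
The state is a dict: "time_s": time; "joints": joint angles; "joint_vel": joint speeds; "tau": joint torques, N m; "tcp_pos": TCP position; "tcp_rot": TCP orientation; "ft_force": force on the tool from outside, world axes, zero at the start; "ft_torque": the same for the moment, N m; "width": opening from 0.0 (shut) to 1.0 (fully open).
Only numpy, scipy, OpenCV 4.12 (cv2) and the standard library are available. Lean on these libraries where they do the work, as an engineer would, in place of code of your own. Each camera call takes 0.05 s, during which the arm holds its last target. There are 200 camera calls.

## Working session

There is one attempt and no reset: what is moved stays moved. The work goes in short steps, Python scripts to look and compute and a tool call to move; the robot and the scene stay as the last step left them, time stands still between calls to the robot, and variables do not carry over. Pictures are saved under pics/ and viewed, about 8 in all and at most 12, crops included, and the job is handed in when it is done.

Besides the shell and the picture viewer there is one more tool, called after "Emit:" as name(argument=value, ...) on one line, values as JSON. apply_moves: Moves the arm, as the interface text tells. Its arguments: {"type":"object","properties":{"targets":{"type":"array"},"newtons":{"type":"number"}},"required":["targets"]}

```bash
mkdir -p pics; ls; python3 - <<'E'
from station import observe, viewer, robot, models
import cv2, numpy as np
for n in ("scene","top"):
    im=viewer.get_image(n); cv2.imwrite(f"pics/{n}0.png",im[...,::-1]); m=viewer.camera_model(n)
    print(n,m)
    for th in ("mid_a","button_a","box","flask","mug","bowl","spoon"):
        for d in models.cut_out(n,th): print(th,round(d["score"],2),np.round(d["rect"]),d["region"].sum())
print(observe())
E
```

```text
pics
scene {'fx': 433.05817316128145, 'fy': 433.05817316128145, 'cx': 322.9896739488733, 'cy': 244.57864724599452, 'distortion': array([-0.02751139,  0.        ,  0.        ,  0.        ,  0.        ]), 'R': array([[-5.98501153e-01,  8.01121780e-01,  5.13425786e-04],
       [ 6.88441846e-01,  5.14647887e-01, -5.11062988e-01],
       [-4.09687924e-01, -3.05518324e-01, -8.59543111e-01]]), 't': array([ 361.66176487, -398.6268521 , 1204.22020607])}
mid_a 0.92 [223. 172. 250. 205.] 655
mid_a 0.91 [282. 215. 307. 251.] 781
mid_a 0.82 [253. 135. 280. 172.] 688
mid_a 0.77 [310. 162. 330. 196.] 676
button_a 0.57 [314. 162. 324. 174.] 109
button_a 0.49 [287. 221. 299. 230.] 105
button_a 0.44 [259. 132. 270. 144.] 101
box 0.61 [396. 242. 583. 365.] 10017
flask 0.65 [383. 313. 461. 404.] 4636
mug 0.59 [305. 302. 365. 359.] 2054
bowl 0.63 [227. 167. 239. 183.] 125
bowl 0.57 [195. 239. 252. 293.] 2394
bowl 0.17 [255. 135. 277. 172.] 689
spoon 0.8 [261. 176. 298. 218.] 498
spoon 0.59 [254. 136. 278. 172.] 698
top {'fx': 530.0125223575502, 'fy': 530.0125223575502, 'cx': 315.1429344642169, 'cy': 234.
[... 786 characters left out ...]
405. 308.] 615
{'time_s': 0.8, 'joints': array([-1.52610597e+00,  1.58403499e-01,  1.59697767e+00,  3.81579664e-06,
        1.38621618e+00, -2.10085159e-01]), 'joint_vel': array([-6.29573359e-04,  8.71515235e-04, -9.30014419e-04,  4.37005988e-04,
       -1.34763002e-03,  1.86423768e-05]), 'tau': array([ 1.51447784e-04, -3.85538185e+01, -3.22349274e+01,  7.02307862e-02,
        3.06158618e-02, -1.17875467e-05]), 'tcp_pos': array([ 144.90466959, -556.43008422,  214.61037599]), 'tcp_rot': array([-3.14158884e+00, -4.64836309e-06,  2.54774814e-01]), 'ft_force': array([ 0.37130935, -0.08866538, -0.65100595]), 'ft_torque': array([ 0.0118121 ,  0.01515787, -0.01432407]), 'width': 1.0052198614506094}
```

View pics/scene0.png

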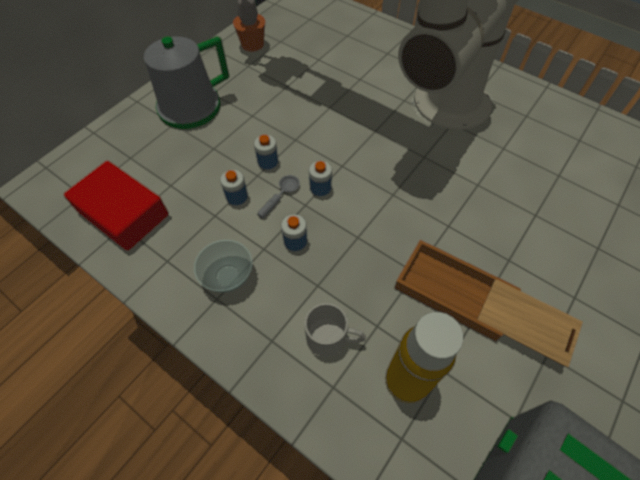

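View pics/top0.png

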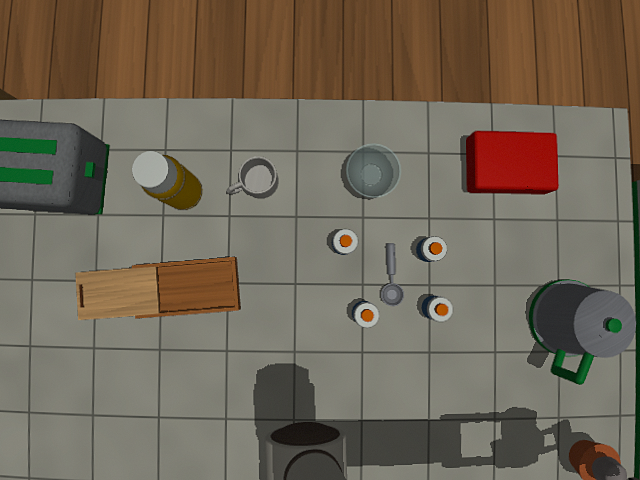

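The top view shows caddy buttons near (345,241), (435,248), (367,315) and (441,310). The spoon lies between them at (390,275), the box's open part is at about (157-240, 257-315), and its lid runs left (towards +y).

```bash
cat > h.py <<'E'
from station import observe, viewer, robot, models
import cv2, numpy as np
from scipy.optimize import least_squares
def cm(n):
    m=viewer.camera_model(n); return m,np.array([[m['fx'],0,m['cx']],[0,m['fy'],m['cy']],[0,0,1]])
def proj(n,P):
    m,K=cm(n); return cv2.projectPoints(np.float64(P).reshape(-1,1,3),cv2.Rodrigues(m['R'])[0],m['t'],K,m['distortion'])[0][:,0]
def onz(n,uv,z):
    m,K=cm(n); p=cv2.undistortPoints(np.float64(uv).reshape(-1,1,2),K,m['distortion'])[:,0]
    d=np.c_[p,np.ones(len(p))]@m['R']; c=-m['R'].T@m['t']; return c+d*((z-c[2])/d[:,2])[:,None]
def tri(u1,u2):
    f=lambda X:np.r_[proj('top',X)[0]-u1,proj('scene',X)[0]-u2]
    s=least_squares(f,[500,-100,50.]); return s.x,np.abs(s.fun).max()
def orange(im):
    h=cv2.cvtColor(im,cv2.COLOR_RGB2HSV)
    k=cv2.inRange(h,(6,170,150),(18,255,255)); n,l,s,c=cv2.connectedComponentsWithStats(k)
    return [(c[i],s[i,4]) for i in range(1,n) if 40<s[i,4]<300]
E
python3 - <<'E'
from h import *
T=cv2.imread('pics/top0.png')[...,::-1].copy();S=cv2.imread('pics/scene0.png')[...,::-1].copy()
t=orange(T); s=orange(S)
for c,a in t:
    X=onz('top',c,81)[0]; e=proj('scene',X)[0]
    j=min(s,key=lambda q:np.hypot(*(q[0]-e))); print(c.round(1),a,X.round(1),'scene',j[0].round(1),j[1],'pred',e.round(1),'tri',tri(c,j[0]), onz('scene',j[0],81)[0].round(1))
cv2.imwrite('pics/crop.png',np.vstack([cv2.resize(T[245:330,70:250],(720,340),interpolation=cv2.INTER_CUBIC),np.pad(cv2.resize(S[235:370,390:590],(385,260),interpolation=cv2.INTER_CUBIC),((0,0),(0,335),(0,0)))])[...,::-1])
# box fit on masks
M={}
for n in ('top','scene'):
    viewer.get_image(n); M[n]=models.cut_out(n,'box')[0]['region']
P=np.array([[x,y,z] for x in(-58,58) for y in(-91,262) for z in(36,)]+[[x,y,0] for x in (-58,58) for y in (-91,88)])
def cost(p,ns=('top','scene')):
    c,sn=np.cos(p[2]),np.sin(p[2]);W=P@np.array([[c,sn,0],[-sn,c,0],[0,0,1]])+[p[0],p[1],0];r=0
    for n in ns:
        k=np.zeros((480,640),np.uint8);cv2.fillConvexPoly(k,cv2.convexHull((proj(n,W)*16).round().astype(np.int32)),1,shift=4)
        k=k>0;r+=1-(k&M[n]).sum()/(k|M[n]).sum()
    return r
from scipy.optimize import minimize
x0=onz('top',[[199,285]],36)[0]
for ns in (('top',),('scene',),('top','scene')):
  b=minimize(cost,[x0[0],x0[1],0.08],args=(ns,),method='Nelder-Mead',options=dict(initial_simplex=[[x0[0],x0[1],0],[x0[0]+20,x0[1],0.1],[x0[0],x0[1]+20,.1],[x0[0]+9,x0[1]-10,-.1]]))
  print(b.x,b.fun)
for n,th in [('top','bowl'),('top','mug'),('top','flask'),('top','spoon')]:
    d=models.cut_out(n,th)[0]['region']; v,u=np.nonzero(d); Q=onz(n,np.c_[u,v],{'bowl':30,'mug':50,'flask':130,'spoon':8}[th]); print(th,Q.min(0).round(),Q.max(0).round(),Q.mean(0).round())
E
```

```text
Traceback (most recent call last):
ValueError: min() iterable argument is empty
```

```bash
sed -i 's/(6,170,150),(18,255,255)/(4,150,130),(20,255,255)/; s/if 40</if 25</' h.py
cat > m.py <<'E'
from h import *
T=cv2.imread('pics/top0.png')[...,::-1].copy();S=cv2.imread('pics/scene0.png')[...,::-1].copy()
t=orange(T); s=orange(S); print([(c.round(),a) for c,a in s])
for c,a in t:
    X=onz('top',c,81)[0]; e=proj('scene',X)[0]
    j=min(s,key=lambda q:np.hypot(*(q[0]-e))); print(c.round(1),a,X.round(1),'scene',j[0].round(1),j[1],'pred',e.round(1),'tri',tri(c,j[0]), onz('scene',j[0],81)[0].round(1))
cv2.imwrite('pics/crop.png',np.vstack([cv2.resize(T[245:330,70:250],(720,340),interpolation=cv2.INTER_CUBIC),np.pad(cv2.resize(S[235:370,390:590],(385,260),interpolation=cv2.INTER_CUBIC),((0,0),(0,335),(0,0)))])[...,::-1])
M={}
for n in ('top','scene'):
    viewer.get_image(n); M[n]=models.cut_out(n,'box')[0]['region']
P=np.array([[x,y,z] for x in(-58,58) for y in(-91,262) for z in(36,)]+[[x,y,0] for x in (-58,58) for y in (-91,88)])
def cost(p,ns=('top','scene')):
    c,sn=np.cos(p[2]),np.sin(p[2]);W=P@np.array([[c,sn,0],[-sn,c,0],[0,0,1]])+[p[0],p[1],0];r=0
    for n in ns:
        k=np.zeros((480,640),np.uint8);cv2.fillConvexPoly(k,cv2.convexHull((proj(n,W)*16).round().astype(np.int32)),1,shift=4)
        k=k>0;r+=1-(k&M[n]).sum()/(k|M[n]).sum()
    return r
from scipy.optimize import minimize
x0=onz('top',[[199,285]],36)[0]
for ns in (('top',),('scene',),('top','scene')):
  b=minimize(cost,[x0[0],x0[1],0.08],args=(ns,),method='Nelder-Mead',options=dict(initial_simplex=[[x0[0],x0[1],0],[x0[0]+20,x0[1],0.1],[x0[0],x0[1]+20,.1],[x0[0]+9,x0[1]-10,-.1]]))
  print(b.x,b.fun)
for n,th in [('top','bowl'),('top','mug'),('top','flask'),('top','spoon')]:
    d=models.cut_out(n,th)[0]['region']; v,u=np.nonzero(d); Q=onz(n,np.c_[u,v],{'bowl':30,'mug':50,'flask':130,'spoon':8}[th]); print(th,Q.min(0).round(),Q.max(0).round(),Q.mean(0).round())
E
python3 m.py
```

```text
[(array([264., 138.]), np.int32(42)), (array([320., 165.]), np.int32(51)), (array([230., 174.]), np.int32(56)), (array([293., 220.]), np.int32(67))]
[345.7 240.4] 102 [618.3 -66.8  81. ] scene [292.7 220.4] 67 pred [293.3 221.2] tri (array([618.55610442, -67.1475658 ,  83.6910766 ]), np.float64(0.3290896743021108)) [617.6 -69.   81. ]
[436.  247.8] 105 [ 604.7 -256.4   81. ] scene [230.2 173.9] 56 pred [230.9 174.9] tri (array([ 605.03822187, -256.0948268 ,   84.69471815]), np.float64(0.37922682088057513)) [ 603.6 -259.5   81. ]
[207.7 260.2] 153 [573.9 219.8  81. ] scene [292.7 220.4] 67 pred [423.9 280. ] tri (array([633.70353626,  87.99688481, 226.99098746]), np.float64(62.075752032161006)) [617.6 -69.   81. ]
[199.8 264.5] 105 [564.7 236.   81. ] scene [292.7 220.4] 67 pred [433.6 281.1] tri (array([629.59657649,  94.22763623, 226.59545859]), np.float64(66.53176795043117)) [617.6 -69.   81. ]
[168.1 296.8] 54 [496.8 301.   81. ] scene [319.8 164.5] 51 pred [480.  273.8] tri (array([572.21681497, 116.58788335, 327.58906835]), np.float64(77.85048929238047)) [ 461.9 -115.3   81. ]
[
[... 530 characters left out ...]
155]), np.float64(20.689909194820444)) [ 474.7 -272.8   81. ]
[584.6 472.9] 107 [ 127.7 -581.6   81. ] scene [263.5 137.5] 42 pred [261.4  22.4] tri (array([ -375.08606746, -1253.30593594, -1199.18504943]), np.float64(5.751695516969505)) [ 474.7 -272.8   81. ]
[5.17899622e+02 2.55565840e+02 9.41256495e-02] 0.05860600627521295
[5.17662693e+02 2.54460844e+02 8.16588234e-02] 0.0739688359303391
[5.18004277e+02 2.55014740e+02 9.45200422e-02] 0.13125748385887925
bowl [ 717. -190.   30.] [838. -72.  30.] [ 778. -130.   30.]
mug [709.  78.  50.] [801. 188.  50.] [754. 124.  50.]
flask [674. 227. 130.] [792. 370. 130.] [733. 298. 130.]
spoon [ 481. -202.    8.] [ 618. -151.    8.] [ 533. -174.    8.]
```

View pics/crop.png

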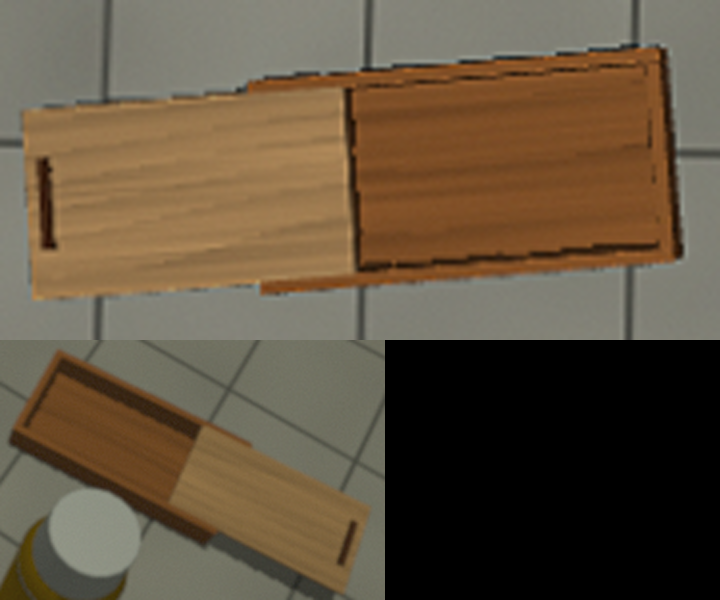

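The corner crop gives the open part's outer top corners at (236,257) and (241,309.5), and the lid edge at (156,267) to (159,313). The caddy positions agree between the two views, so I'll move now.

Emit:
apply_moves(targets=[{"x":35,"y":-49,"z":0,"wz":-10,"hand":255},{"x":70,"y":-98,"z":0,"wz":-20,"hand":255},{"x":105,"y":-148,"z":0,"wz":-30,"hand":255},{"x":139,"y":-197,"z":10,"wz":-40,"hand":255},{"x":190,"y":-197,"z":30,"wz":-50,"hand":255},{"x":245,"y":-197,"z":50,"wz":-60,"hand":255},{"x":300,"y":-196,"z":70,"wz":-70,"hand":255},{"x":350,"y":-195,"z":90,"wz":-75.4,"hand":255},{"x":394,"y":-195,"z":110,"wz":-75.4,"hand":255},{"x":394,"y":-195,"z":120,"wz":-75.4,"hand":255}])

```text
invalid input at $.targets[0]: expected keys wx, wy, wz, x, y, z, hand
```

```bash
python3 - <<'E'
from h import *
c=onz('top',[[236.2,256.8],[240.8,309.5],[156.2,267],[159.2,313],[75.5,273],[78.8,319.5]],36)[:,:2]; print(c.round(1), np.hypot(*(c[0]-c[1])))
a=np.arctan2(*( (c[0]-c[1])[::-1])); print('yaw',a)
y=np.array([-np.sin(a),np.cos(a)]); print('ctr from near end',(c[0]+c[1])/2+91*y,'from lid edge',(c[2]+c[3])/2-82*y)
E
```

```text
[[582.9 166.7]
 [469.7 154.7]
 [558.6 340.6]
 [459.5 331.5]
 [542.8 520.2]
 [441.7 509.5]] 113.8042739154688
yaw 0.10557517932306909
ctr from near end [516.71007529 251.17534361] from lid edge [517.66747028 254.47343739]
```

Emit:
apply_moves(targets=[{"wx":0,"wy":0,"x":35,"y":-49,"z":0,"wz":-10,"hand":255},{"wx":0,"wy":0,"x":70,"y":-98,"z":0,"wz":-20,"hand":255},{"wx":0,"wy":0,"x":105,"y":-148,"z":0,"wz":-30,"hand":255},{"wx":0,"wy":0,"x":139,"y":-197,"z":10,"wz":-40,"hand":255},{"wx":0,"wy":0,"x":190,"y":-197,"z":30,"wz":-50,"hand":255},{"wx":0,"wy":0,"x":245,"y":-197,"z":50,"wz":-60,"hand":255},{"wx":0,"wy":0,"x":300,"y":-196,"z":70,"wz":-70,"hand":255},{"wx":0,"wy":0,"x":350,"y":-195,"z":90,"wz":-75.4,"hand":255},{"wx":0,"wy":0,"x":394,"y":-195,"z":110,"wz":-75.4,"hand":255},{"wx":0,"wy":0,"x":394,"y":-195,"z":120,"wz":-75.4,"hand":255}])

```text
time_s: 2.45
tcp_pos: [478.6, -267.0, 93.2]
tcp_rot: [-3.141, -0.001, 1.574]
ft_force: [0.2, -0.1, -0.2]
width: 0.004
```

Emit:
apply_moves(targets=[{"wx":0,"wy":0,"wz":0,"x":-1,"y":-1,"z":6,"hand":255},{"wx":0,"wy":0,"wz":0,"x":-1,"y":-1,"z":9,"hand":255},{"wx":0,"wy":0,"wz":0,"x":-1,"y":-1,"z":10.5,"hand":255},{"wx":0,"wy":0,"wz":0,"x":-1,"y":-1,"z":10.5,"hand":255},{"wx":0,"wy":0,"wz":0,"x":-1,"y":-1,"z":10.5,"hand":255}])

```text
time_s: 3.08
tcp_pos: [476.1, -269.7, 84.5]
tcp_rot: [3.141, 0.001, 1.57]
ft_force: [0.3, -0.4, -0.6]
width: 0.003
```

Emit:
apply_moves(targets=[{"wx":0,"wy":0,"wz":0,"x":0,"y":0,"z":0.6,"hand":255},{"wx":0,"wy":0,"wz":0,"x":0,"y":0,"z":1.2,"hand":255},{"wx":0,"wy":0,"wz":0,"x":0,"y":0,"z":1.2,"hand":255}])

```text
time_s: 3.45
tcp_pos: [476.3, -269.8, 83.8]
tcp_rot: [3.141, 0.001, 1.571]
ft_force: [-1.8, 1.0, 5.9]
width: 0.006
```

Emit:
apply_moves(targets=[{"wx":0,"wy":0,"wz":0,"x":0,"y":0,"z":0.3,"hand":255},{"wx":0,"wy":0,"wz":0,"x":0,"y":0,"z":0.3,"hand":255}])

```text
time_s: 3.7
tcp_pos: [476.3, -269.8, 83.6]
tcp_rot: [3.141, 0.001, 1.571]
ft_force: [-3.4, 1.8, 7.4]
width: 0.003
```

Emit:
apply_moves(targets=[{"wx":0,"wy":0,"wz":0,"x":0,"y":0,"z":-10,"hand":255},{"wx":0,"wy":0,"wz":0,"x":6,"y":43,"z":-14,"hand":255},{"wx":0,"wy":0,"wz":0,"x":10,"y":90,"z":-14,"hand":255},{"wx":0,"wy":0,"wz":0,"x":13,"y":129,"z":-12,"hand":255},{"wx":0,"wy":0,"wz":0,"x":13,"y":129,"z":-6,"hand":255},{"wx":0,"wy":0,"wz":0,"x":13,"y":129,"z":-2.5,"hand":255},{"wx":0,"wy":0,"wz":0,"x":13,"y":129,"z":-1.5,"hand":255},{"wx":0,"wy":0,"wz":0,"x":13,"y":129,"z":-0.6,"hand":255},{"wx":0,"wy":0,"wz":0,"x":13,"y":129,"z":-0.6,"hand":255}])

```text
time_s: 4.82
tcp_pos: [604.6, -256.5, 83.6]
tcp_rot: [-3.141, -0.0, 1.57]
ft_force: [-1.1, 0.4, 2.6]
width: 0.005
```

Emit:
apply_moves(targets=[{"wx":0,"wy":0,"wz":0,"x":0,"y":0,"z":0.5,"hand":255},{"wx":0,"wy":0,"wz":0,"x":0,"y":0,"z":0.7,"hand":255},{"wx":0,"wy":0,"wz":0,"x":0,"y":0,"z":0.7,"hand":255}])

```text
time_s: 5.2
tcp_pos: [605.0, -256.5, 82.7]
tcp_rot: [-3.142, 0.0, 1.571]
ft_force: [-1.6, 1.1, 3.1]
width: 0.005
```

Emit:
apply_moves(targets=[{"wx":0,"wy":0,"wz":0,"x":0,"y":0,"z":0.5,"hand":255},{"wx":0,"wy":0,"wz":0,"x":0,"y":0,"z":0.8,"hand":255},{"wx":0,"wy":0,"wz":0,"x":0,"y":0,"z":0.8,"hand":255}])

```text
time_s: 5.58
tcp_pos: [605.0, -256.4, 81.7]
tcp_rot: [-3.142, 0.0, 1.571]
ft_force: [-1.9, -0.0, 2.7]
width: 0.002
```

Emit:
apply_moves(targets=[{"wx":0,"wy":0,"wz":0,"x":0,"y":0,"z":3,"hand":255},{"wx":0,"wy":0,"wz":0,"x":0,"y":0,"z":6,"hand":255},{"wx":0,"wy":0,"wz":0,"x":0,"y":0,"z":8,"hand":255},{"wx":0,"wy":0,"wz":0,"x":0,"y":0,"z":8.5,"hand":255},{"wx":0,"wy":0,"wz":0,"x":0,"y":0,"z":8.5,"hand":255}])

```text
time_s: 6.2
tcp_pos: [605.0, -256.4, 73.0]
tcp_rot: [3.142, -0.0, 1.571]
ft_force: [0.7, 0.9, -0.3]
width: 0.007
```

Emit:
apply_moves(targets=[{"wx":0,"wy":0,"wz":0,"x":0,"y":0,"z":-20,"hand":255},{"wx":0,"wy":0,"wz":0,"x":50,"y":4,"z":-25,"hand":255},{"wx":0,"wy":0,"wz":0,"x":105,"y":8,"z":-25,"hand":255},{"wx":0,"wy":0,"wz":0,"x":150,"y":13,"z":-25,"hand":255},{"wx":0,"wy":0,"wz":0,"x":189,"y":13,"z":-18,"hand":255},{"wx":0,"wy":0,"wz":0,"x":189,"y":13,"z":-13,"hand":255},{"wx":0,"wy":0,"wz":0,"x":189,"y":13,"z":-11,"hand":255},{"wx":0,"wy":0,"wz":0,"x":189,"y":13,"z":-10,"hand":255},{"wx":0,"wy":0,"wz":0,"x":189,"y":13,"z":-10,"hand":255}])

```text
time_s: 7.32
tcp_pos: [618.5, -68.5, 84.1]
tcp_rot: [3.141, 0.0, 1.569]
ft_force: [-1.7, 0.3, 4.1]
width: 0.003
```

Emit:
apply_moves(targets=[{"wx":0,"wy":0,"wz":0,"x":0,"y":0,"z":0.4,"hand":255},{"wx":0,"wy":0,"wz":0,"x":0,"y":0,"z":0.4,"hand":255},{"wx":0,"wy":0,"wz":0,"x":0,"y":0,"z":0.4,"hand":255}])

```text
time_s: 7.7
tcp_pos: [618.5, -68.4, 83.8]
tcp_rot: [3.14, 0.001, 1.57]
ft_force: [-1.6, -0.4, 6.3]
width: 0.007
```

Emit:
apply_moves(targets=[{"wx":0,"wy":0,"wz":0,"x":0,"y":0,"z":0.3,"hand":255},{"wx":0,"wy":0,"wz":0,"x":0,"y":0,"z":0.3,"hand":255}])

```text
time_s: 7.95
tcp_pos: [618.6, -68.4, 83.7]
tcp_rot: [3.14, 0.001, 1.57]
ft_force: [-1.6, 0.0, 6.5]
width: 0.011
```

Emit:
apply_moves(targets=[{"wx":0,"wy":0,"wz":0,"x":0,"y":0,"z":0.3,"hand":255},{"wx":0,"wy":0,"wz":0,"x":0,"y":0,"z":0.3,"hand":255}])

```text
time_s: 8.2
tcp_pos: [618.6, -68.4, 83.5]
tcp_rot: [3.14, 0.001, 1.57]
ft_force: [-2.9, -0.2, 7.1]
width: 0.004
```

Emit:
apply_moves(targets=[{"wx":0,"wy":0,"wz":0,"x":0,"y":0,"z":-10,"hand":255},{"wx":0,"wy":0,"wz":0,"x":-10,"y":-40,"z":-14,"hand":255},{"wx":0,"wy":0,"wz":0,"x":-25,"y":-80,"z":-14,"hand":255},{"wx":0,"wy":0,"wz":0,"x":-35,"y":-120,"z":-14,"hand":255},{"wx":0,"wy":0,"wz":0,"x":-44,"y":-154.5,"z":-12,"hand":255},{"wx":0,"wy":0,"wz":0,"x":-44,"y":-154.5,"z":-6,"hand":255},{"wx":0,"wy":0,"wz":0,"x":-44,"y":-154.5,"z":-2,"hand":255},{"wx":0,"wy":0,"wz":0,"x":-44,"y":-154.5,"z":-1,"hand":255},{"wx":0,"wy":0,"wz":0,"x":-44,"y":-154.5,"z":-0.5,"hand":255},{"wx":0,"wy":0,"wz":0,"x":-44,"y":-154.5,"z":-0.5,"hand":255}])

```text
time_s: 9.45
tcp_pos: [464.2, -111.5, 83.0]
tcp_rot: [3.141, 0.0, 1.571]
ft_force: [-1.2, -1.5, 3.0]
width: 0.005
```

Emit:
apply_moves(targets=[{"wx":0,"wy":0,"wz":0,"x":0,"y":0,"z":0.6,"hand":255},{"wx":0,"wy":0,"wz":0,"x":0,"y":0,"z":1.2,"hand":255},{"wx":0,"wy":0,"wz":0,"x":0,"y":0,"z":1.2,"hand":255}])

```text
time_s: 9.82
tcp_pos: [464.1, -111.6, 81.8]
tcp_rot: [3.14, 0.0, 1.571]
ft_force: [0.3, 0.0, 3.4]
width: 0.005
```

Worn: at 2.2 mm depth it gives only 3.4 N. I'll click it down, then rise clear and look.

Emit:
apply_moves(targets=[{"wx":0,"wy":0,"wz":0,"x":0,"y":0,"z":3,"hand":255},{"wx":0,"wy":0,"wz":0,"x":0,"y":0,"z":6,"hand":255},{"wx":0,"wy":0,"wz":0,"x":0,"y":0,"z":8.5,"hand":255},{"wx":0,"wy":0,"wz":0,"x":0,"y":0,"z":8.8,"hand":255},{"wx":0,"wy":0,"wz":0,"x":0,"y":0,"z":8.8,"hand":255}])

```text
time_s: 10.45
tcp_pos: [463.0, -111.1, 72.9]
tcp_rot: [-3.14, -0.001, 1.571]
ft_force: [-3.5, 0.8, 8.2]
width: 0.007
```

Emit:
apply_moves(targets=[{"wx":0,"wy":0,"wz":0,"x":0,"y":0,"z":-40,"hand":0},{"wx":0,"wy":0,"wz":0,"x":40,"y":0,"z":-80,"hand":0},{"wx":0,"wy":0,"wz":0,"x":90,"y":0,"z":-80,"hand":0},{"wx":0,"wy":0,"wz":0,"x":150,"y":0,"z":-80,"hand":0},{"wx":0,"wy":0,"wz":0,"x":200,"y":0,"z":-80,"hand":0},{"wx":0,"wy":0,"wz":0,"x":200,"y":0,"z":-80,"hand":0}])

```text
time_s: 11.2
tcp_pos: [462.4, 91.3, 151.9]
tcp_rot: [-3.14, -0.001, 1.576]
ft_force: [-0.3, -0.7, -0.1]
width: 0.636
```

```bash
cat > see.py <<'E'
from h import *
import sys
k=sys.argv[1]
T=viewer.get_image('top');S=viewer.get_image('scene')
cv2.imwrite(f'pics/top{k}.png',T[...,::-1]);cv2.imwrite(f'pics/scene{k}.png',S[...,::-1])
s=orange(S)
for c,a in orange(T):
    if not 100<c[0]<470 : continue
    X=onz('top',c,81)[0]; e=proj('scene',X)[0]
    if not s: continue
    j=min(s,key=lambda q:np.hypot(*(q[0]-e))); x,r=tri(c,j[0])
    if r<3: print(c.round(1),a,'scene',j[0].round(1),j[1],'tri',x.round(1),round(r,2))
print(observe()['tcp_pos'],observe()['width'])
E
python3 see.py 1
```

```text
[345.6 240.3] 105 scene [292.7 220.4] 69 tri [618.7 -66.9  84. ] 0.37
[434.7 248.1] 102 scene [231.2 177.5] 56 tri [ 605.  -256.3   72. ] 0.34
[442.  309.3] 102 scene [263.7 137.6] 43 tri [ 477.3 -268.    85.6] 0.35
[366.6 314.8] 106 scene [319.9 168.2] 53 tri [ 464.2 -112.6   72.5] 0.33
[463.01399438  88.57313436 152.06824617] 0.7234726260821573
```

All confirmed: B and D are down (button tops at 72 mm) and A and C are up (84-85 mm). I'll pick D.

Emit:
apply_moves(newtons=20, targets=[{"wx":0,"wy":0,"wz":0,"x":-55,"y":1,"z":0,"hand":0},{"wx":0,"wy":0,"wz":0,"x":-110,"y":1,"z":0,"hand":0},{"wx":0,"wy":0,"wz":0,"x":-165,"y":1,"z":0,"hand":0},{"wx":0,"wy":0,"wz":0,"x":-203,"y":1.5,"z":0,"hand":0},{"wx":0,"wy":0,"wz":0,"x":-203,"y":1.5,"z":30,"hand":0},{"wx":0,"wy":0,"wz":0,"x":-203,"y":1.5,"z":65,"hand":0},{"wx":0,"wy":0,"wz":0,"x":-203,"y":1.5,"z":95,"hand":0},{"wx":0,"wy":0,"wz":0,"x":-203,"y":1.5,"z":116,"hand":0},{"wx":0,"wy":0,"wz":0,"x":-203,"y":1.5,"z":116,"hand":0}])

```text
time_s: 12.42
tcp_pos: [462.9, -114.9, 35.0]
tcp_rot: [-3.137, -0.002, 1.568]
ft_force: [0.3, -0.4, 0.1]
width: 1.0
```

Emit:
apply_moves(newtons=20, targets=[{"wx":0,"wy":0,"wz":0,"x":2,"y":1,"z":0,"hand":0},{"wx":0,"wy":0,"wz":0,"x":2,"y":1,"z":0,"hand":255},{"wx":0,"wy":0,"wz":0,"x":2,"y":1,"z":0,"hand":255},{"wx":0,"wy":0,"wz":0,"x":2,"y":1,"z":0,"hand":255},{"wx":0,"wy":0,"wz":0,"x":2,"y":1,"z":0,"hand":255},{"wx":0,"wy":0,"wz":0,"x":2,"y":1,"z":0,"hand":255},{"wx":0,"wy":0,"wz":0,"x":2,"y":1,"z":0,"hand":255}])

```text
time_s: 13.3
tcp_pos: [465.7, -112.4, 36.8]
tcp_rot: [-3.141, -0.0, 1.571]
ft_force: [-3.8, 0.5, 5.1]
width: 0.576
```

Emit:
apply_moves(targets=[{"wx":0,"wy":0,"wz":0,"x":0,"y":0,"z":-30,"hand":255},{"wx":0,"wy":0,"wz":0,"x":30,"y":4,"z":-70,"hand":255},{"wx":0,"wy":0,"wz":0,"x":85,"y":11,"z":-70,"hand":255},{"wx":0,"wy":0,"wz":0,"x":145,"y":18,"z":-70,"hand":255},{"wx":0,"wy":0,"wz":0,"x":205,"y":26,"z":-70,"hand":255},{"wx":0,"wy":0,"wz":0,"x":265,"y":33,"z":-70,"hand":255},{"wx":0,"wy":0,"wz":0,"x":325,"y":40,"z":-70,"hand":255},{"wx":0,"wy":0,"wz":0,"x":375,"y":46,"z":-70,"hand":255},{"wx":0,"wy":0,"wz":0,"x":402,"y":48,"z":-70,"hand":255},{"wx":0,"wy":0,"wz":0,"x":402,"y":48,"z":-70,"hand":255}])

```text
time_s: 14.55
tcp_pos: [513.5, 291.3, 105.8]
tcp_rot: [-3.141, -0.0, 1.574]
ft_force: [-0.3, 0.4, -2.5]
width: 0.579
```

```bash
python3 see.py 2; python3 - <<'E'
import cv2,numpy as np
a=cv2.imread('pics/top2.png')[200:360,60:280];b=cv2.imread('pics/scene2.png')[190:390,370:600]
cv2.imwrite('pics/c2.png',np.hstack([cv2.resize(a,(400,291)),cv2.resize(b,(400,291))]))
E
```

```text
[345.6 240.3] 105 scene [292.7 220.4] 71 tri [618.7 -66.9  84.1] 0.37
[434.7 248.1] 102 scene [231.3 177.3] 53 tri [ 604.9 -256.1   72.7] 0.32
[442.  309.3] 102 scene [263.7 137.6] 44 tri [ 477.4 -268.    85.8] 0.4
[513.60417728 289.10542264 105.91054947] 0.5779431744454743
```

View pics/c2.png

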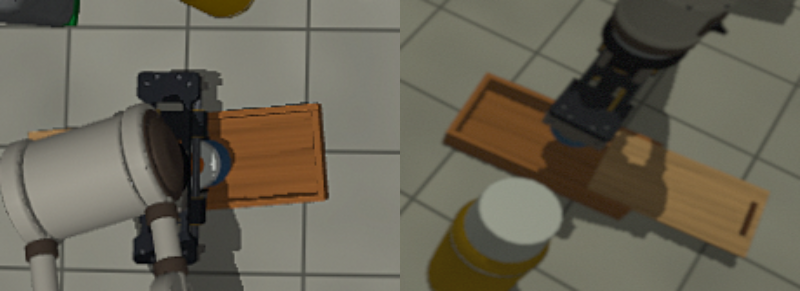

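The caddy is held over the box: blue body at about (215,160) in the left half, inside the opening. Lowering.

Emit:
apply_moves(targets=[{"wx":0,"wy":0,"wz":0,"x":0,"y":0,"z":25,"hand":255},{"wx":0,"wy":0,"wz":0,"x":0,"y":0,"z":45,"hand":255},{"wx":0,"wy":0,"wz":0,"x":0,"y":0,"z":55,"hand":255},{"wx":0,"wy":0,"wz":0,"x":0,"y":0,"z":60,"hand":255},{"wx":0,"wy":0,"wz":0,"x":0,"y":0,"z":62,"hand":255},{"wx":0,"wy":0,"wz":0,"x":0,"y":0,"z":62.5,"hand":255}])

```text
time_s: 15.4
tcp_pos: [514.5, 289.7, 44.7]
tcp_rot: [3.141, -0.0, 1.571]
ft_force: [-0.5, -0.1, -2.3]
width: 0.58
```

Emit:
apply_moves(targets=[{"wx":0,"wy":0,"wz":0,"x":0,"y":0,"z":0.8,"hand":255},{"wx":0,"wy":0,"wz":0,"x":0,"y":0,"z":1.2,"hand":255},{"wx":0,"wy":0,"wz":0,"x":0,"y":0,"z":1.2,"hand":255}])

```text
time_s: 15.78
tcp_pos: [514.1, 289.6, 43.1]
tcp_rot: [3.141, -0.0, 1.571]
ft_force: [0.2, -0.8, -2.2]
width: 0.576
```

Emit:
apply_moves(targets=[{"wx":0,"wy":0,"wz":0,"x":0,"y":0,"z":0.6,"hand":255},{"wx":0,"wy":0,"wz":0,"x":0,"y":0,"z":1.0,"hand":255},{"wx":0,"wy":0,"wz":0,"x":0,"y":0,"z":1.0,"hand":255}])

```text
time_s: 16.15
tcp_pos: [514.2, 289.6, 42.8]
tcp_rot: [3.141, 0.0, 1.571]
ft_force: [-3.9, -1.6, 4.1]
width: 0.582
```

Floor contact. Release and rise.

Emit:
apply_moves(targets=[{"wx":0,"wy":0,"wz":0,"x":0,"y":0,"z":0,"hand":80},{"wx":0,"wy":0,"wz":0,"x":0,"y":0,"z":0,"hand":40},{"wx":0,"wy":0,"wz":0,"x":0,"y":0,"z":0,"hand":0},{"wx":0,"wy":0,"wz":0,"x":0,"y":0,"z":0,"hand":0},{"wx":0,"wy":0,"wz":0,"x":0,"y":0,"z":-15,"hand":0},{"wx":0,"wy":0,"wz":0,"x":0,"y":0,"z":-50,"hand":0},{"wx":0,"wy":0,"wz":0,"x":-10,"y":0,"z":-95,"hand":0},{"wx":0,"wy":0,"wz":0,"x":-60,"y":0,"z":-110,"hand":0},{"wx":0,"wy":0,"wz":0,"x":-120,"y":10,"z":-110,"hand":0},{"wx":0,"wy":0,"wz":0,"x":-180,"y":20,"z":-110,"hand":0}])

```text
time_s: 17.4
tcp_pos: [534.7, 108.1, 153.9]
tcp_rot: [3.139, 0.0, 1.572]
ft_force: [1.3, -0.7, 0.8]
width: 1.0
```

Emit:
apply_moves(targets=[{"wx":0,"wy":0,"wz":0,"x":-60,"y":12,"z":0,"hand":0},{"wx":0,"wy":0,"wz":0,"x":-120,"y":24,"z":0,"hand":0},{"wx":0,"wy":0,"wz":0,"x":-180,"y":36,"z":0,"hand":0},{"wx":0,"wy":0,"wz":0,"x":-240,"y":48,"z":0,"hand":0},{"wx":0,"wy":0,"wz":0,"x":-300,"y":60,"z":0,"hand":0},{"wx":0,"wy":0,"wz":0,"x":-345,"y":70,"z":0,"hand":0},{"wx":0,"wy":0,"wz":0,"x":-365.5,"y":71,"z":0,"hand":0},{"wx":0,"wy":0,"wz":0,"x":-365.5,"y":71,"z":0,"hand":0}])

```text
time_s: 18.4
tcp_pos: [604.9, -256.3, 152.5]
tcp_rot: [3.141, -0.0, 1.569]
ft_force: [1.7, 0.2, 0.4]
width: 0.999
```

```bash
python3 see.py 3; python3 - <<'E'
import cv2,numpy as np
a=cv2.imread('pics/top3.png')[200:360,60:280];b=cv2.imread('pics/scene3.png')[190:390,370:600]
cv2.imwrite('pics/c3.png',np.hstack([cv2.resize(a,(400,291)),cv2.resize(b,(400,291))]))
E
```

```text
[185.4  17.3] 110 scene [292.8 220.5] 70 tri [857.3 161.9 571.8] 0.64
[345.6 240.4] 106 scene [292.8 220.5] 70 tri [618.6 -66.8  83.7] 0.34
[436.4 248.6] 66 scene [230.4 176.5] 31 tri [ 604.  -259.7   72.4] 0.36
[174.  288.8] 103 scene [469.9 277.5] 91 tri [513.6 289.1  78. ] 0.25
[ 604.97769391 -254.26950825  152.18166271] 0.9997671604374699
```

View pics/c3.png

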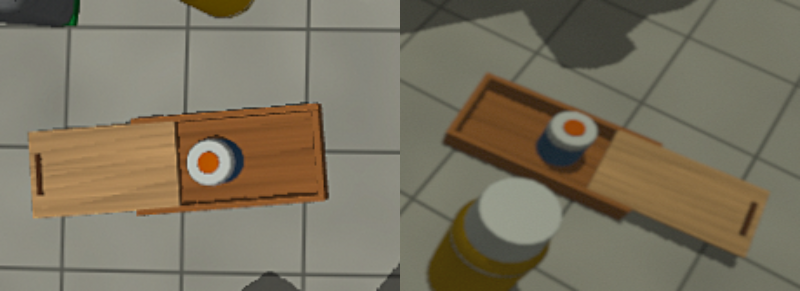

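The first caddy stands upright in the box, next to the lid edge, with its button down. Picking B.

Emit:
apply_moves(newtons=20, targets=[{"wx":0,"wy":0,"wz":0,"x":0,"y":0,"z":40,"hand":0},{"wx":0,"wy":0,"wz":0,"x":0,"y":0,"z":80,"hand":0},{"wx":0,"wy":0,"wz":0,"x":0,"y":0,"z":108,"hand":0},{"wx":0,"wy":0,"wz":0,"x":0,"y":0,"z":116,"hand":0},{"wx":0,"wy":0,"wz":0,"x":0,"y":0,"z":116,"hand":0}])

```text
time_s: 19.12
tcp_pos: [605.3, -254.9, 36.5]
tcp_rot: [3.142, -0.0, 1.572]
ft_force: [0.3, -0.1, -0.1]
width: 0.999
```

Emit:
apply_moves(newtons=20, targets=[{"wx":0,"wy":0,"wz":0,"x":-1,"y":0,"z":0,"hand":0},{"wx":0,"wy":0,"wz":0,"x":-1,"y":0,"z":0,"hand":255},{"wx":0,"wy":0,"wz":0,"x":-1,"y":0,"z":0,"hand":255},{"wx":0,"wy":0,"wz":0,"x":-1,"y":0,"z":0,"hand":255},{"wx":0,"wy":0,"wz":0,"x":-1,"y":0,"z":0,"hand":255},{"wx":0,"wy":0,"wz":0,"x":-1,"y":0,"z":0,"hand":255},{"wx":0,"wy":0,"wz":0,"x":-1,"y":0,"z":0,"hand":255}])

```text
time_s: 20.0
tcp_pos: [605.2, -257.0, 36.1]
tcp_rot: [3.141, 0.0, 1.571]
ft_force: [0.2, -0.9, 0.8]
width: 0.581
```

Emit:
apply_moves(targets=[{"wx":0,"wy":0,"wz":0,"x":0,"y":0,"z":-30,"hand":255},{"wx":0,"wy":0,"wz":0,"x":0,"y":0,"z":-80,"hand":255},{"wx":0,"wy":0,"wz":0,"x":30,"y":-20,"z":-110,"hand":255},{"wx":0,"wy":0,"wz":0,"x":85,"y":-40,"z":-110,"hand":255},{"wx":0,"wy":0,"wz":0,"x":140,"y":-60,"z":-110,"hand":255},{"wx":0,"wy":0,"wz":0,"x":200,"y":-75,"z":-110,"hand":255},{"wx":0,"wy":0,"wz":0,"x":260,"y":-84,"z":-110,"hand":255},{"wx":0,"wy":0,"wz":0,"x":320,"y":-84,"z":-110,"hand":255},{"wx":0,"wy":0,"wz":0,"x":380,"y":-84,"z":-110,"hand":255},{"wx":0,"wy":0,"wz":0,"x":430,"y":-84,"z":-110,"hand":255}])

```text
time_s: 21.25
tcp_pos: [520.1, 175.2, 145.6]
tcp_rot: [-3.141, 0.0, 1.572]
ft_force: [0.5, -0.8, -1.9]
width: 0.577
```

Emit:
apply_moves(targets=[{"wx":0,"wy":0,"wz":0,"x":38,"y":0,"z":0,"hand":255},{"wx":0,"wy":0,"wz":0,"x":38,"y":0,"z":10,"hand":255},{"wx":0,"wy":0,"wz":0,"x":38,"y":0,"z":35,"hand":255},{"wx":0,"wy":0,"wz":0,"x":38,"y":0,"z":40,"hand":255},{"wx":0,"wy":0,"wz":0,"x":38,"y":0,"z":40,"hand":255}])

```text
time_s: 21.88
tcp_pos: [520.8, 210.2, 105.6]
tcp_rot: [-3.14, 0.0, 1.57]
ft_force: [-0.0, -0.7, -1.7]
width: 0.582
```

Emit:
apply_moves(targets=[{"wx":0,"wy":0,"wz":0,"x":0,"y":0,"z":25,"hand":255},{"wx":0,"wy":0,"wz":0,"x":0,"y":0,"z":45,"hand":255},{"wx":0,"wy":0,"wz":0,"x":0,"y":0,"z":57,"hand":255},{"wx":0,"wy":0,"wz":0,"x":0,"y":0,"z":61,"hand":255},{"wx":0,"wy":0,"wz":0,"x":0,"y":0,"z":62.5,"hand":255},{"wx":0,"wy":0,"wz":0,"x":0,"y":0,"z":62.5,"hand":255}])

```text
time_s: 22.62
tcp_pos: [521.7, 211.2, 44.2]
tcp_rot: [3.14, -0.0, 1.571]
ft_force: [0.6, -0.1, -2.7]
width: 0.579
```

Emit:
apply_moves(targets=[{"wx":0,"wy":0,"wz":0,"x":0,"y":0,"z":0.5,"hand":255},{"wx":0,"wy":0,"wz":0,"x":0,"y":0,"z":0.8,"hand":255},{"wx":0,"wy":0,"wz":0,"x":0,"y":0,"z":0.8,"hand":255}])

```text
time_s: 23.0
tcp_pos: [521.1, 211.1, 42.8]
tcp_rot: [3.141, -0.0, 1.571]
ft_force: [-0.0, -0.3, -2.2]
width: 0.581
```

Emit:
apply_moves(targets=[{"wx":0,"wy":0,"wz":0,"x":0,"y":0,"z":0.6,"hand":255},{"wx":0,"wy":0,"wz":0,"x":0,"y":0,"z":1.0,"hand":255},{"wx":0,"wy":0,"wz":0,"x":0,"y":0,"z":1.0,"hand":255}])

```text
time_s: 23.38
tcp_pos: [521.1, 211.1, 42.0]
tcp_rot: [3.142, -0.0, 1.571]
ft_force: [-1.3, -0.9, 1.6]
width: 0.58
```

Contact again. Release, rise, and retreat.

Emit:
apply_moves(targets=[{"wx":0,"wy":0,"wz":0,"x":0,"y":0,"z":0,"hand":80},{"wx":0,"wy":0,"wz":0,"x":0,"y":0,"z":0,"hand":40},{"wx":0,"wy":0,"wz":0,"x":0,"y":0,"z":0,"hand":0},{"wx":0,"wy":0,"wz":0,"x":0,"y":0,"z":0,"hand":0},{"wx":0,"wy":0,"wz":0,"x":0,"y":0,"z":-15,"hand":0},{"wx":0,"wy":0,"wz":0,"x":0,"y":0,"z":-50,"hand":0},{"wx":0,"wy":0,"wz":0,"x":0,"y":0,"z":-100,"hand":0},{"wx":0,"wy":0,"wz":0,"x":-55,"y":-10,"z":-125,"hand":0},{"wx":0,"wy":0,"wz":0,"x":-110,"y":-25,"z":-125,"hand":0},{"wx":0,"wy":0,"wz":0,"x":-165,"y":-45,"z":-125,"hand":0}])

```text
time_s: 24.62
tcp_pos: [476.3, 44.5, 168.6]
tcp_rot: [3.138, 0.001, 1.572]
ft_force: [0.1, -0.8, -0.6]
width: 1.001
```

Emit:
apply_moves(targets=[{"wx":0,"wy":0,"wz":0,"x":-30,"y":-40,"z":0,"hand":0},{"wx":0,"wy":0,"wz":0,"x":-40,"y":-75,"z":0,"hand":0},{"wx":0,"wy":0,"wz":0,"x":-40,"y":-75,"z":0,"hand":0},{"wx":0,"wy":0,"wz":0,"x":-40,"y":-75,"z":0,"hand":0}])

```text
time_s: 25.12
tcp_pos: [402.0, 6.0, 167.7]
tcp_rot: [3.139, 0.0, 1.571]
ft_force: [-0.8, 1.2, 0.2]
width: 0.999
```

```bash
python3 see.py 4; python3 - <<'E'
import cv2,numpy as np
a=cv2.imread('pics/top4.png');b=cv2.imread('pics/scene4.png')
cv2.imwrite('pics/c4.png',np.vstack([cv2.resize(a[120:340,60:480],(572,300)),cv2.resize(b[120:410,180:600],(572,300))]))
E
```

```text
[345.6 240.3] 105 scene [292.8 220.4] 70 tri [618.6 -66.8  84. ] 0.33
[211.1 286.2] 106 scene [433.1 258.9] 81 tri [520.3 211.4  77.8] 0.39
[174.  288.8] 103 scene [470.  277.3] 88 tri [513.6 289.   78.5] 0.25
[442.  309.3] 102 scene [263.6 137.6] 45 tri [ 477.3 -268.1   85.5] 0.4
[402.01996658   6.26433893 167.36906639] 0.9995203564014407
```

View pics/c4.png

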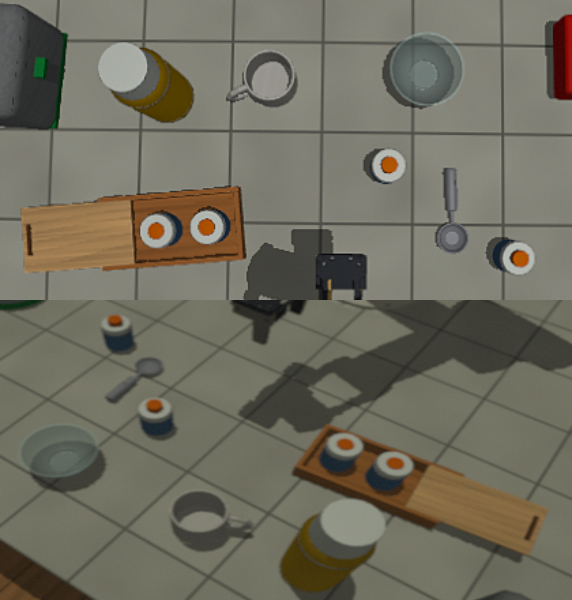

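Both worn caddies stand upright in the box. The sound ones are in place with their buttons up, and the bystanders are undisturbed. Handing in.

```bash
python3 -c "
from station import robot; print(robot.sign_off())"
```

```text
the job is handed in; nothing more can be done
None
```

I pressed all four lid buttons and stood the two worn caddies upright in the box. The job was handed in at about 25 s, well under the 72 s limit; the hand-in gave no verdict. Positions below are world x, y in mm.

| Caddy position | Push felt | Result |
|---|---|---|
| (477, -268) | reached 7.4 N, did not give | sound, left where it was, button up |
| (618, -67) | reached 7.1 N, did not give | sound, left where it was, button up |
| (605, -256) | gave way at about 3 N | worn, clicked down, now in the box at (520, 211) |
| (464, -112) | gave way at about 3.4 N | worn, clicked down, now in the box at (514, 289) |

**Last checks:** The final two-camera measurement put the boxed buttons at 78 and 78.5 mm. That matches a clicked-down button (78.5 mm) on a caddy standing on the box floor. The two sound buttons measured 84 and 85.5 mm, against 84 mm expected when up. In the final picture the flask, mug, bowl and spoon look undisturbed. The arm was clear of everything, with the gripper open. No check failed or disagreed.

**Push force:** The pushes on the two sound caddies ended slightly under 8 N. I stopped there because both were already well past the worn ones' 4 N peak.

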